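# Seat the bottle nest plate on the print bed's pins

### The arm

A 6-joint arm with a two-finger parallel gripper is mounted at the origin on the work surface. World frame = base frame: x ahead of the robot, y to its left, z up, the work surface at z = 0. Lengths are in m, angles in rad, forces in N, time in s.
With the tool pointing down it reaches from about 0.35 to 0.725 m from the base axis. Payload 4.3 kg.
Tool frame: the origin (TCP) lies at the very end of the fingers, on their centre line; the grasp point (between the pads) lies 19 mm behind it; z points along the fingers, x is the direction in which the jaws open and shut, and the axes are right-handed (so a half turn about z gives the same grasp; the last joint's range is limited). The gripper opens to 85 mm and grips with 20 to 120 N. Pads are 22 mm wide; open, the fingers measure 114 mm over their backs; the gripper's body (76 mm by 85 mm) begins 54 mm behind the grasp point. The pads swing forward as they close: fully open they stand 13 mm farther back than shut.
Start: joints at [1.058, 0.377, 0.081, 1.274, 0, 1.46], TCP at [0.225, 0.529, 0.231] pointing down, gripper open.
Joint ranges: [-2.72, 2.72], [-0.84, 1.66], [-1.02, 1.22], [-1.77, 2.12], [-1.37, 1.28], [-3.14, 3.14]. Speed limits (rad/s): [2.57, 2.57, 3.14, 3.14, 3.14, 3.14].

### API

Orientations are given as a 3x3 rotation matrix whose columns are the frame's x, y, z axes.
In Python, from bench import read_state, snapshot, calibration, hand_in gives the robot as it stands.
- The arm moves only by the tool apply_moves, never from a script. Its argument "plan" is a list of rows, each a list of 7 numbers: the shift along the tool's x, y, z in m, then the turn, a rotation vector about the tool's x, y, z in degrees, then the finger opening in m, from 0 to 0.0854. In form: [[dx, dy, dz, rx, ry, rz, claw], ...]. A call has exactly 10 rows; each row is the pose to reach, as a shift and turn from the pose commanded when the call began, along the tool's axes at that moment; what a row does not reach only later rows make up. A row lasts 1/12 s, in which the tool goes at most 41.7 mm and 7.16 degrees, less where a joint would pass 70% of its speed; a pose out of reach is approached as far as the arm can. A call with a gripper value outside its range is refused whole. The fingers move at their own pace and stop on an object; "force" is the grip in N (left out, the last holds). Time passes only in rows, so rows that repeat a pose let the fingers close, or fill a call up. It gives the time, the measured TCP pose, the force and the opening at its end, in the units of the state.
- read_state(): the state, without advancing time (a new reading comes with each control period).
- snapshot(name): name is "side" or "top" or "wrist"; returns (picture, depth): 480x640x3 uint8, red, green, blue; 480x640 float32, m along the optical axis (not along the pixel's ray), 0 where there is no reading.
- calibration(name): a dict with "fx", "fy", "cx", "cy" (pixels), "dist_coeffs" ([k1, k2, p1, p2, k3] as OpenCV has them; the pictures are not rectified), "view" (4x4, takes a point from world to camera coordinates). Camera axes: x right, y down, z forward; pixel columns grow to the right and rows downward; lengths in m; the calibration is good to about 2 mm. A picture is of the moment at which its call begins: read the wrist's pose just before it. calibration takes no time and is no camera call; for the wrist camera it gives the pose at the moment of the call.
- hand_in(): hands the job in, once; it reports no verdict.
The state is a dict: "clock": time; "q": joint angles; "joint_vel": joint speeds; "effort": joint torques, N m; "eef_pos": TCP position; "eef_rot": TCP orientation; "wrist_force": force on the tool from outside, world axes, zero at the start; "torque": the same for the moment, N m; "opening": finger opening in m.
Only numpy, scipy, OpenCV 4.12 (cv2) and the standard library are available. Lean on these libraries where they do the work, as an engineer would, in place of code of your own. Each camera call takes 0.05 s, during which the arm holds its last target.

### The job

The aluminium nest plate with the white cradles is riding on top of the print bed's two locating pins. Nudge it with the fingertips, back towards the steel fence and sideways along it, until both holes drop over the two pins and the plate lies flat on the bed, with its cradles on the fence side. Only push it, never lift it, and leave the bottles, jar, cup, tape and brush where they are.

Things in the scene. Friction and masses are not known exactly. Their poses are not given: they have to be found in the camera images.
- plate: Nest plate: loose aluminium plate 120 (its x) x 180 (y) x 10 mm, 0.6 kg, two white cradles 38 mm above the underside, at x=+18, y=+/-55 mm. Origin: underside centre; x to the edge nearest the fence. It starts sloping 0.1 rad, far (+x) edge on the bed, near half riding on the hidden pin tips; about 15-27 mm short of the fence, up to 32 mm to a side, turned up to 0.07 rad. Pushed at an edge, it slides.
- bed: Print bed: fixed dark blue slab, x from -112 to +88 mm, y +/-150 mm, top 15 mm above its origin. Origin: on the table, below where the seated plate's origin comes. x to the fence, y left. Steel fence along the far side, near face x=+61 mm, 20 mm above the bed top: seated, the plate has 1 mm play to it. Orange marks on fence and near edge are at the pins' y. Seated: plate flat, axes along the bed's.
- hole_right (a point): Centre of the plate's right hole in the plane of the underside (plate x=-40, y=-42 mm). Round through hole, about 15 mm, dark rim on top. Once within about 4 mm of the pins the holes drop over them and the pins then stop the plate sideways.
- hole_left (a point): Centre of the plate's left hole in the plane of the underside (plate x=-40, y=+42 mm), like the right one.
- pin_right (a point): Foot of the right brass pin, on the bed's top (bed x=-40, y=-42 mm). Pin 11 mm diameter, tapering to 5 mm at the tip, 9 mm high; hidden under the plate at the start. A plate square against the fence has its holes level with the pins in x.
- pin_left (a point): Foot of the left brass pin, on the bed's top (bed x=-40, y=+42 mm), like the right one.
- bottle_a: Loose bystander. Dark amber bottle standing upright, 38 mm diameter, 70 mm tall. Origin: centre of its underside. It stands left of the bed, about 225 mm from the bed's middle.
- ink_jar: Loose bystander. Blue jar with black cap, 48 mm diameter, 60 mm tall, to the right of the bed, 225 mm from the bed's middle. Origin: centre of its underside.
- bottle_b: Loose bystander. Dark amber bottle standing upright, 38 mm diameter, 70 mm tall. Origin: centre of its underside. Left on the table.
- bottle_c: Loose bystander. Dark amber bottle standing upright, 38 mm diameter, 70 mm tall. Origin: centre of its underside. Left on the table.
- tape_roll: Loose bystander. Orange ring, 90 mm outside diameter, 24 mm tall, lying flat, right on the table. Origin: centre of its underside.
- cup: Loose bystander. Green glass cup, 72 mm diameter, 90 mm tall, right on the table. Origin: centre of its underside.
- brush: Loose bystander. Brush, 180 mm long, lying on the table along its x, on the left. Origin on its underside.
Not all that is in view belongs to the job. Several things have the shape of the plate; the one meant has the colours described above.

How it is judged:
By the outcome, as a careful person would: the job done as asked, in the order asked, and still so for the second after the job is handed in, with the robot touching nothing.
It also fails if it takes over 48 s, if anything falls off the work surface, if the arm or the gripper's body presses on something with over 40 N, if the wrist force passes 120 N, or if a joint passes its speed limit or range.

## Working session

There is one attempt and no reset: what is moved stays moved. The work goes in short steps, Python scripts to look and compute and a tool call to move; the robot and the scene stay as the last step left them, time stands still between calls to the robot, and variables do not carry over. Pictures are saved under pics/ and viewed, and the job is handed in when it is done.

Besides the shell and the picture viewer there is one more tool, called after "Call:" by a JSON object that holds its "fn" and its "kwargs". apply_moves: Moves the arm, as the interface text tells. Its arguments: {"type":"object","properties":{"plan":{"type":"array","items":{"type":"array","items":{"type":"number"}}},"force":{"type":"number"}},"required":["plan"]}

```bash
mkdir -p pics; ls; cat > h.py <<'E'
from bench import *
import numpy as np, cv2
def snap(n,f):
    c=calibration(n); p,d=snapshot(n); cv2.imwrite('pics/'+f+'.png',p[:,:,::-1]); np.savez('pics/'+f+'.npz',p=p,d=d,**{k:np.array(v) for k,v in c.items()}); return p,d,c
def load(f): return np.load('pics/'+f+'.npz')
def cloud(z):
    K=np.array([[z['fx'],0,z['cx']],[0,z['fy'],z['cy']],[0,0,1]],float)
    v,u=np.mgrid[0:480,0:640]; uv=np.stack([u,v],-1).reshape(-1,1,2).astype(float)
    n=cv2.undistortPoints(uv,K,z['dist_coeffs']).reshape(480,640,2)
    d=z['d'][...,None]; P=np.concatenate([n*d,d],-1)
    T=np.linalg.inv(z['view']); return P@T[:3,:3].T+T[:3,3]
def proj(z,X):
    K=np.array([[z['fx'],0,z['cx']],[0,z['fy'],z['cy']],[0,0,1]],float)
    V=z['view']; r,_=cv2.Rodrigues(V[:3,:3]); return cv2.projectPoints(np.array(X,float).reshape(-1,1,3),r,V[:3,3],K,z['dist_coeffs'])[0].reshape(-1,2)
E
python3 - <<'E'
from h import *
print(read_state())
for n in('top','side','wrist'):snap(n,n+'0')
E
```

```text
pics
{'clock': 0.0, 'q': array([1.05772246e+00, 3.78032513e-01, 7.96517753e-02, 1.27442814e+00,
       3.76091299e-05, 1.46048138e+00]), 'joint_vel': array([ 0.00128761,  0.00045703, -0.00234081, -0.00040852,  0.00110631,
        0.00085181]), 'effort': array([-6.74404873e-04, -4.63604629e+01,  2.69875896e+01,  2.08656234e-02,
       -3.89491979e-04, -7.40952515e-06]), 'eef_pos': array([0.2250442 , 0.52842031, 0.23038836]), 'eef_rot': array([[ 3.91957004e-01,  9.19982970e-01, -1.02064404e-03],
       [ 9.19981371e-01, -3.91958247e-01, -1.73495634e-03],
       [-1.99618014e-03, -2.58945210e-04, -9.99997974e-01]]), 'wrist_force': array([-0.20067603,  0.37114179,  0.13994962]), 'torque': array([0.02098563, 0.03066299, 0.00105461]), 'opening': 0.08533439573290443}
```

View pics/top0.png

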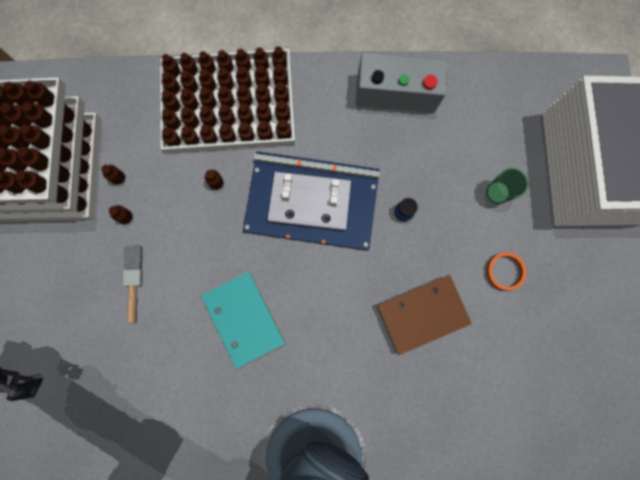

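View pics/side0.png

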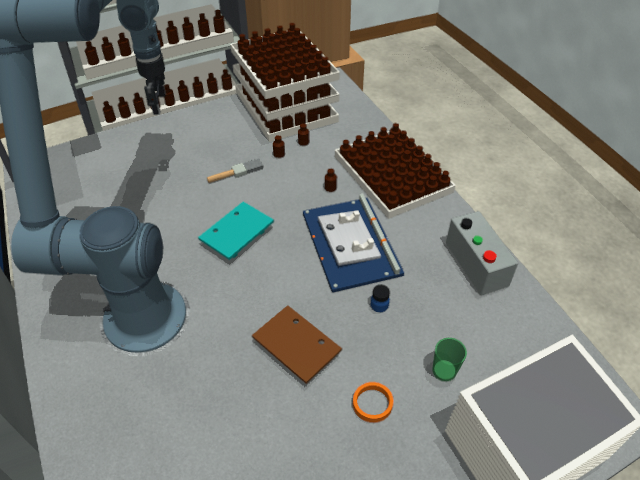

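View pics/wrist0.png

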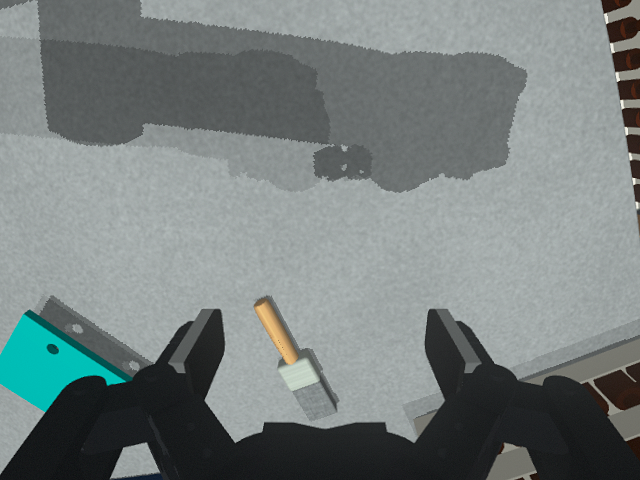

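The top view shows the bed at about (313,200) with the plate on it, holes at (290,214) and (326,218). The teal and brown plates are decoys. Next I measure.

```bash
python3 - <<'E'
from h import *
z=load('top0');P=cloud(z)
for u,v in [(262,180),(280,214),(345,220),(310,200),(260,157),(378,172),(300,162),(334,167),(288,237),(323,241),(290,214),(326,218),(286,186),(334,192),(405,209),(213,180)]:
    print((u,v),P[v,u].round(4))
im=cv2.imread('pics/top0.png')[140:260,230:395]
cv2.imwrite('pics/c.png',cv2.resize(im,None,fx=4.8,fy=4.8,interpolation=cv2.INTER_CUBIC))
print(z['fx'],np.linalg.inv(z['view']).round(3))
E
```

```text
(262, 180) [0.6337 0.1119 0.0138]
(280, 214) [0.5448 0.0678 0.0382]
(345, 220) [ 0.5291 -0.0812  0.0358]
(310, 200) [ 0.5783 -0.0015  0.0323]
(260, 157) [0.6856 0.1152 0.0288]
(378, 172) [ 0.6439 -0.1623  0.0321]
(300, 162) [0.6692 0.0205 0.0365]
(334, 167) [ 0.656  -0.0589  0.036 ]
(288, 237) [0.4951 0.051  0.0138]
(323, 241) [ 0.4843 -0.0304  0.0149]
(290, 214) [0.5494 0.0458 0.0158]
(326, 218) [ 0.5395 -0.0386  0.0115]
(286, 186) [0.6111 0.0536 0.0377]
(334, 192) [ 0.5945 -0.0572  0.0401]
(405, 209) [ 0.548  -0.2161  0.0579]
(213, 180) [0.6231 0.2199 0.055 ]
454.1311796997659 [[-0.016 -0.989  0.149  0.317]
 [-1.     0.015 -0.009  0.003]
 [ 0.006 -0.15  -0.989  1.058]
 [ 0.     0.     0.     1.   ]]
```

View pics/c.png

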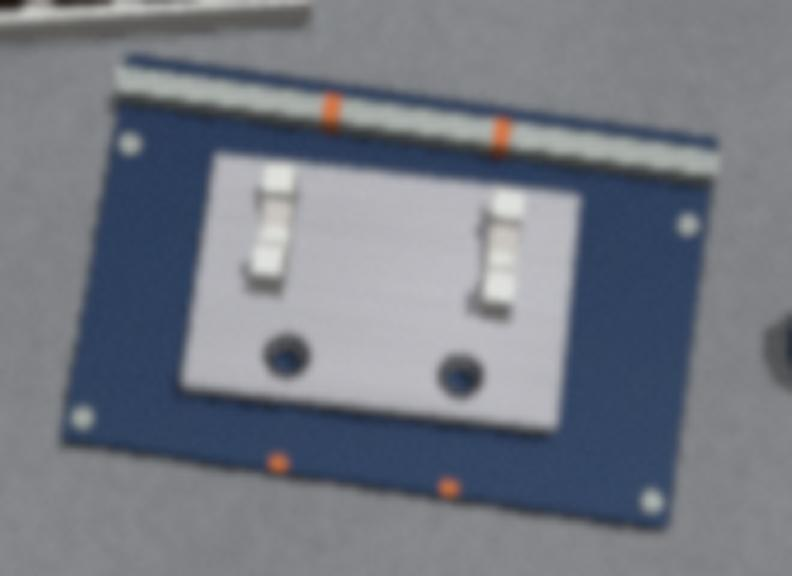

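```bash
cat >> h.py <<'E'
def ray(z,uv,h):
    K=np.array([[z['fx'],0,z['cx']],[0,z['fy'],z['cy']],[0,0,1]],float)
    n=cv2.undistortPoints(np.array(uv,float).reshape(-1,1,2),K,z['dist_coeffs']).reshape(-1,2)
    T=np.linalg.inv(z['view']); D=np.c_[n,np.ones(len(n))]@T[:3,:3].T; C=T[:3,3]
    return C+D*((np.asarray(h)-C[2])/D[:,2])[:,None]
E
python3 - <<'E'
from h import *
z=load('top0')
f=lambda L:np.array(L)/4.8+[230-.4,140-.4]
def show(n,L,h):print(n,(ray(z,f(L),h)*1000).round(1).tolist())
show('near corners',[(62,441),(668,528)],.015)
show('near marks',[(279,463),(450,488)],.015)
show('screws',[(130,144),(83,418),(688,225),(652,501)],.016)
show('fence near top edge ends',[(115,97),(714,180)],.035)
show('fence marks mid',[(332,112),(503,137)],.035)
show('holes',[(287,356),(461,376)],[.0325,.0325])
show('plate corners nl nr fr fl',[(182,388),(557,430),(581,194),(216,153)],[.037,.037,.025,.025])
P=cloud(z)*1000
C=np.linalg.inv(z['view'])[:3,3];print(C)
E
```

```text
near corners [[509.6, 157.0, 15.0], [462.5, -136.3, 15.0]]
near marks [[497.2, 51.6, 15.0], [483.7, -31.2, 15.0]]
screws [[658.9, 124.4, 16.0], [520.7, 146.7, 16.0], [613.4, -151.5, 16.0], [475.7, -128.9, 16.0]]
fence near top edge ends [[676.8, 129.6, 35.0], [630.5, -162.2, 35.0]]
fence marks mid [[667.4, 23.5, 35.0], [653.6, -59.8, 35.0]]
holes [[546.3, 46.5, 32.5], [535.2, -37.0, 32.5]]
plate corners nl nr fr fl [[530.4, 96.6, 37.0], [507.4, -82.0, 37.0], [627.2, -98.1, 25.0], [650.7, 81.0, 25.0]]
[0.31715119 0.00340489 1.05772882]
```

```bash
python3 - <<'E'
from h import *
s=read_state();c=calibration('wrist');T=np.linalg.inv(c['view'])
R=s['eef_rot'];print(R.T@(T[:3,3]-s['eef_pos']),(R.T@T[:3,:3]).round(3),c)
# target: above bed near edge
o=np.array([.595,-.0072]);th=-.159;ex=np.array([np.cos(th),np.sin(th)]);ey=np.array([-ex[1],ex[0]])
p=o-0.10*ex+0.0*ey
print(p,R.T@(np.r_[p,.23]-s['eef_pos']), np.degrees(np.arctan2(ey[1],ey[0])-np.arctan2(R[1,0],R[0,0])))
E
```

```text
[-0.00039013 -0.08176933 -0.14416891] [[ 1.    -0.     0.   ]
 [ 0.     0.946  0.323]
 [-0.    -0.323  0.946]] {'fx': 357.81071613747156, 'fy': 357.81071613747156, 'cx': 324.2857955801854, 'cy': 239.21082126202077, 'dist_coeffs': array([-0.06108442,  0.        ,  0.        ,  0.        ,  0.        ]), 'view': array([[ 0.3922706 ,  0.91984924, -0.00106922, -0.57391744],
       [ 0.8707128 , -0.37094099,  0.32289627, -0.04362187],
       [ 0.29661928, -0.1275937 , -0.94643376,  0.38173834],
       [ 0.        ,  0.        ,  0.        ,  1.        ]])}
[0.49626139 0.00863309] [-0.37202203  0.45323009  0.0010721 ] 13.969967762979426
```

Call:
{"fn": "apply_moves", "kwargs": {"plan": [[-0.024,0.03,0,0,0,-2,0.0854],[-0.048,0.06,0,0,0,-4,0.0854],[-0.072,0.09,0,0,0,-6,0.0854],[-0.096,0.12,0,0,0,-8,0.0854],[-0.12,0.15,0,0,0,-10,0.0854],[-0.144,0.18,0,0,0,-12,0.0854],[-0.168,0.21,0,0,0,-14,0.0854],[-0.192,0.24,0,0,0,-14,0.0854],[-0.216,0.27,0,0,0,-14,0.0854],[-0.24,0.3,0,0,0,-14,0.0854]]}}

```text
clock: 0.98
eef_pos: [0.4076, 0.1888, 0.2312]
eef_rot: [[0.158, 0.987, -0.0], [0.987, -0.158, 0.0], [0.0, -0.0, -1.0]]
wrist_force: [1.0, -0.2, -0.3]
opening: 0.0856
```

Call:
{"fn": "apply_moves", "kwargs": {"plan": [[-0.02,0.022,-0.003,0,0,0,0.0854],[-0.04,0.044,-0.006,0,0,0,0.0854],[-0.06,0.066,-0.01,0,0,0,0.0854],[-0.08,0.088,-0.012,0,0,0,0.0854],[-0.1,0.11,-0.015,0,0,0,0.0854],[-0.12,0.132,-0.018,0,0,0,0.0854],[-0.14,0.154,-0.02,0,0,0,0.0854],[-0.164,0.176,-0.02,0,0,0,0.0854],[-0.164,0.176,-0.02,0,0,0,0.0854],[-0.164,0.176,-0.02,0,0,0,0.0854]]}}

```text
clock: 1.82
eef_pos: [0.5556, -0.0004, 0.2505]
eef_rot: [[0.16, 0.987, -0.001], [0.987, -0.16, 0.0], [0.0, -0.001, -1.0]]
wrist_force: [-0.0, -0.9, -0.2]
opening: 0.0851
```

```bash
python3 - <<'E'
from h import *
snap('wrist','w1');print(read_state()['eef_pos'])
E
```

```text
[0.55492042 0.00063228 0.25069831]
```

View pics/w1.png

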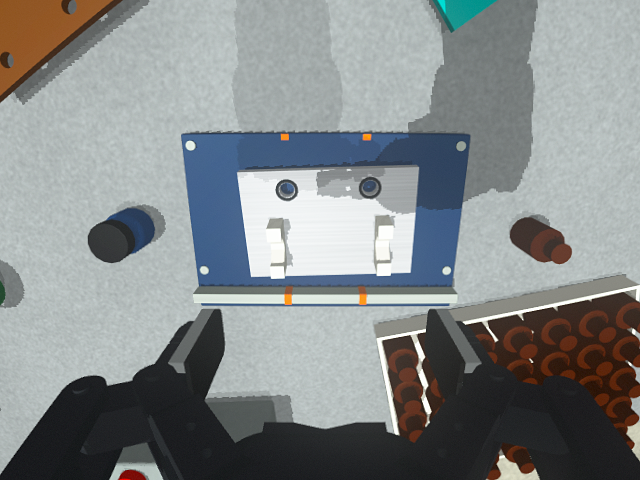

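The wrist view is clear. Near marks are at (285,137) and (367,137), holes at (287,189) and (370,187), near plate corners at (237,171) and (418,166), and the fence is at row 290. I'll compute both poses in the bed frame from the same picture.

```bash
cat >> h.py <<'E'
O=np.array([.595,-.0072]);TH=-.159
def bed(X,o=None,th=None):
    o=O if o is None else o; th=TH if th is None else th
    c,s=np.cos(th),np.sin(th); d=np.asarray(X)[:,:2]-o; return (np.c_[d@[c,s],d@[-s,c]]*1000).round(1).tolist()
E
python3 - <<'E'
from h import *
z=load('w1')
def show(n,L,h):print(n,bed(ray(z,L,h)))
show('bed near corners L R',[(470,134),(182,134)],.015)
show('near marks',[(367,136.5),(284.5,136.5)],.015)
show('screws',[(461,146),(190,146),(446,271),(204,271)],.016)
show('fence marks nearside top',[(363,290),(288.5,290)],.035)
show('holes L R',[(370,187),(287,189.5)],.0325)
show('corners nl nr fr fl',[(418,166),(237,171),(250,277),(411,272)],[.037,.037,.025,.025])
im=cv2.imread('pics/w1.png')[120:310,170:480]
cv2.imwrite('pics/c.png',cv2.resize(im,None,fx=2.5,fy=2.5,interpolation=cv2.INTER_CUBIC))
P=cloud(z)
for v,u in[(169,240),(169,270),(169,400),(180,330),(230,330),(260,330),(265,405)]:print(P[v,u].round(4))
E
```

```text
bed near corners L R [[-107.0, 150.8], [-107.7, -146.9]]
near marks [[-103.8, 44.0], [-104.0, -40.8]]
screws [[-94.8, 142.3], [-95.5, -139.5], [46.6, 141.2], [45.9, -140.0]]
fence marks nearside top [[60.9, 43.0], [60.6, -40.3]]
holes L R [[-54.6, 46.7], [-52.2, -38.2]]
corners nl nr fr fl [[-76.6, 93.2], [-72.0, -87.0], [49.3, -84.7], [43.6, 97.9]]
[ 0.5107 -0.0838  0.0154]
[ 0.5142 -0.0497  0.0313]
[0.5337 0.0782 0.0406]
[0.5338 0.0084 0.0392]
[0.5874 0.     0.0324]
[ 0.6235 -0.0056  0.0269]
[0.6426 0.0761 0.0278]
```

View pics/c.png

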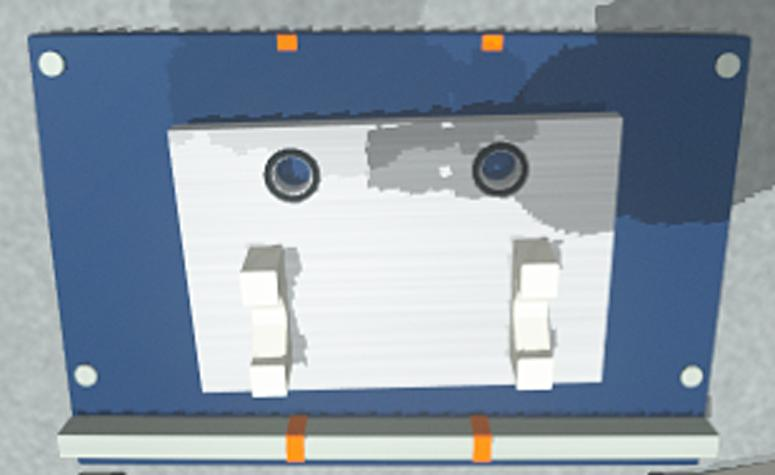

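```bash
python3 - <<'E'
from h import *
z=load('w1');P=cloud(z)
for v,u in[(316,214),(330,210),(316,435),(340,205),(360,185),(340,440)]:print(P[v,u].round(4))
s=read_state();print(s['eef_pos'],s['opening'])
# deltas to bed(-105,8) with O adjusted
R=s['eef_rot'];ex=np.array([np.cos(TH),np.sin(TH)]);ey=np.array([-ex[1],ex[0]])
p=O+ey*.0015-ex*.105+ey*.008
print(R.T@(np.r_[p,.1]-s['eef_pos']))
E
```

```text
[ 0.5395 -0.0418  0.2742]
[ 0.5412 -0.0416  0.2814]
[0.5525 0.0424 0.2755]
[ 0.5424 -0.0425  0.2859]
[ 0.5387 -0.0429  0.302 ]
[0.5577 0.0417 0.2836]
[0.55492042 0.00063228 0.25069831] 0.08581103930506762
[ 0.00800425 -0.06396706  0.1507971 ]
```

Call:
{"fn": "apply_moves", "kwargs": {"plan": [[0.003,-0.02,0.0,0,0,0,0],[0.006,-0.045,0.02,0,0,0,0],[0.008,-0.065,0.045,0,0,0,0],[0.008,-0.067,0.07,0,0,0,0],[0.008,-0.067,0.095,0,0,0,0],[0.008,-0.067,0.12,0,0,0,0],[0.008,-0.067,0.145,0,0,0,0],[0.008,-0.067,0.17,0,0,0,0],[0.008,-0.067,0.185,0,0,0,0],[0.008,-0.067,0.19,0,0,0,0]]}}

```text
clock: 2.7
eef_pos: [0.4869, 0.0208, 0.0588]
eef_rot: [[0.156, 0.988, -0.005], [0.988, -0.156, 0.001], [-0.0, -0.005, -1.0]]
wrist_force: [0.5, 0.2, 0.1]
opening: -0.0001
```

```bash
python3 - <<'E'
from h import *
snap('wrist','w2');s=read_state();print(s['eef_pos'],s['opening'],s['wrist_force'])
E
```

```text
[0.4874346  0.02061564 0.05924883] 6.515208675916027e-05 [ 0.45472573 -0.58509668 -0.57134472]
```

View pics/w2.png

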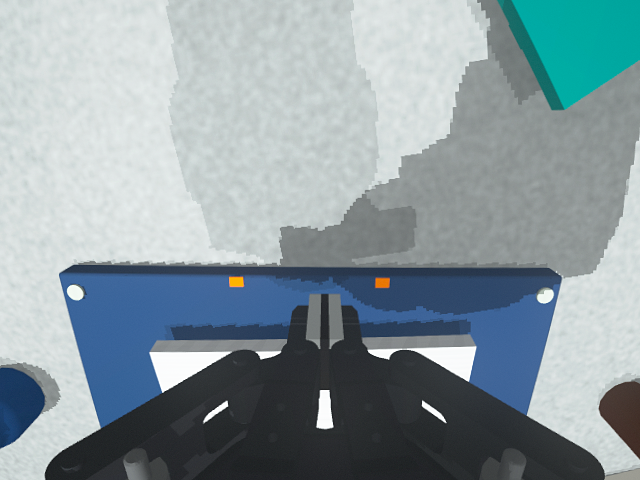

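Call:
{"fn": "apply_moves", "kwargs": {"plan": [[0,0,0.015,0,0,0,0],[0,0,0.03,0,0,0,0],[0,0,0.04,0,0,0,0],[0,0.004,0.04,0,0,0,0],[0,0.008,0.04,0,0,0,0],[0,0.012,0.04,0,0,0,0],[0,0.015,0.04,0,0,0,0],[0,0.018,0.04,0,0,0,0],[0,0.021,0.04,0,0,0,0],[0,0.024,0.04,0,0,0,0]]}}

```text
clock: 3.58
eef_pos: [0.5121, 0.0161, 0.0212]
eef_rot: [[0.158, 0.987, -0.004], [0.987, -0.158, 0.001], [0.001, -0.004, -1.0]]
wrist_force: [-5.6, 2.1, 5.5]
opening: -0.0003
```

```bash
python3 - <<'E'
from h import *
snap('wrist','w3');snap('side','s3');s=read_state();print(s['eef_pos'],s['opening'],s['wrist_force'])
im=cv2.imread('pics/s3.png')[180:300,280:430]
cv2.imwrite('pics/c.png',cv2.resize(im,None,fx=5,fy=5,interpolation=cv2.INTER_CUBIC))
E
```

```text
[0.51285031 0.01591633 0.02107002] 0.00024914881706846663 [-3.94393712  0.84311725  1.87379426]
```

View pics/w3.png

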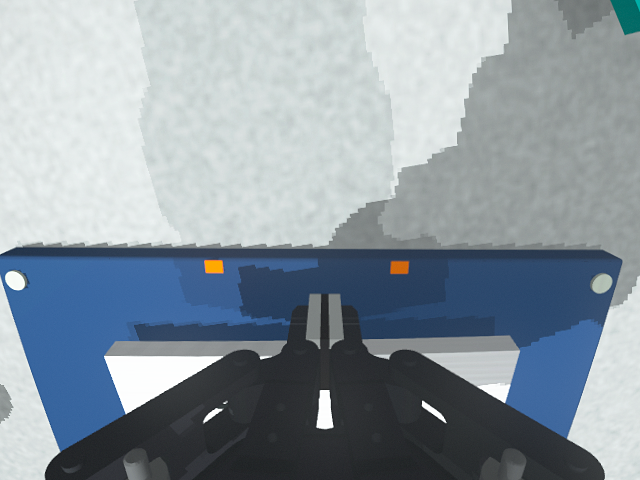

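View pics/c.png

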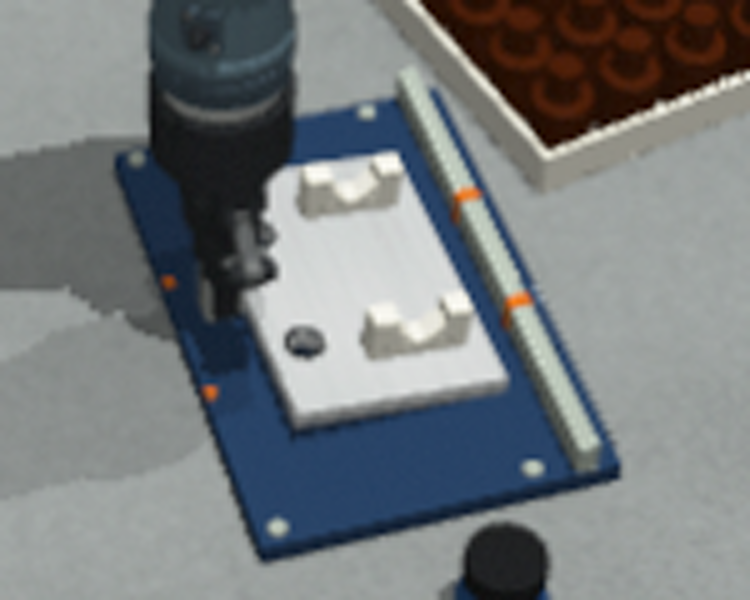

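Call:
{"fn": "apply_moves", "kwargs": {"plan": [[0,0.001,0.001,0,0,0,0],[0,0.002,0.002,0,0,0,0],[0,0.0035,0.002,0,0,0,0],[0,0.005,0.002,0,0,0,0],[0,0.0065,0.002,0,0,0,0],[0,0.008,0.002,0,0,0,0],[0,0.0095,0.002,0,0,0,0],[0,0.011,0.002,0,0,0,0],[0,0.012,0.002,0,0,0,0],[0,0.013,0.002,0,0,0,0]]}}

```text
clock: 4.52
eef_pos: [0.5286, 0.0133, 0.0198]
eef_rot: [[0.158, 0.987, 0.003], [0.987, -0.158, -0.0], [0.0, 0.003, -1.0]]
wrist_force: [-2.9, 0.4, -1.3]
opening: -0.0
```

```bash
cat > look.py <<'E'
from h import *
import sys
n=sys.argv[1]
snap('wrist','w'+n);snap('side','s'+n);s=read_state();print(s['eef_pos'],bed([s['eef_pos']]),s['wrist_force'])
im=cv2.imread('pics/s'+n+'.png')[180:300,280:430]
a=cv2.resize(im,None,fx=4,fy=4,interpolation=cv2.INTER_CUBIC)
cv2.imwrite('pics/c'+n+'.png',a)
E
python3 look.py 4
```

```text
[0.52855838 0.01327947 0.01995517] [[-68.8, 9.7]] [-0.09356666 -0.0383016   0.84367645]
```

View pics/w4.png

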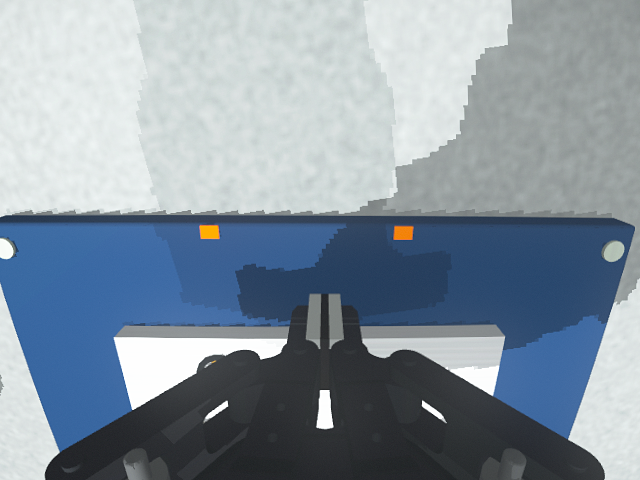

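View pics/c4.png

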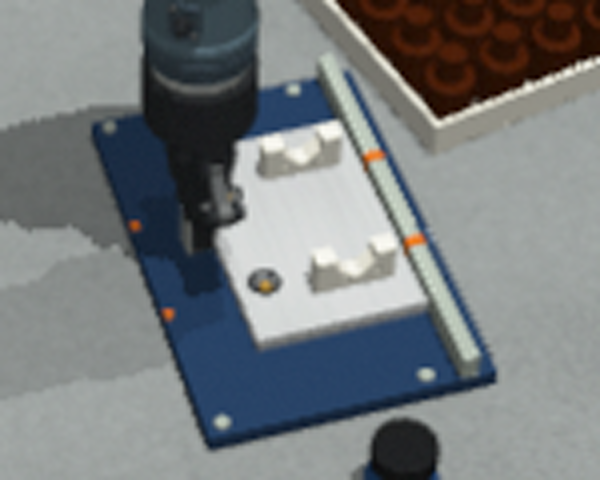

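The right hole now shows a brass pin and the near edge looks low, so it has probably dropped. I'll back off and check from above.

Call:
{"fn": "apply_moves", "kwargs": {"plan": [[0,-0.015,0,0,0,0,0],[0,-0.03,0,0,0,0,0],[0,-0.035,-0.02,0,0,0,0],[0,-0.035,-0.05,0,0,0,0],[0,-0.035,-0.08,0,0,0,0.0854],[0,-0.03,-0.115,0,0,0,0.0854],[0,-0.015,-0.15,0,0,0,0.0854],[0,0.0,-0.18,0,0,0,0.0854],[0,0.015,-0.2,0,0,0,0.0854],[0,0.02,-0.2,0,0,0,0.0854]]}}

```text
clock: 5.45
eef_pos: [0.5527, 0.0095, 0.2256]
eef_rot: [[0.158, 0.987, 0.014], [0.987, -0.158, -0.001], [0.001, 0.014, -1.0]]
wrist_force: [0.9, -0.5, 0.3]
opening: 0.0723
```

```bash
python3 look.py 5; python3 - <<'E'
from h import *
im=cv2.imread('pics/w5.png')[110:310,170:490]
cv2.imwrite('pics/d5.png',cv2.resize(im,None,fx=2.5,fy=2.5,interpolation=cv2.INTER_CUBIC))
E
```

```text
[0.54900677 0.00996625 0.22048191] [[-48.1, 9.7]] [-0.4964331  -0.05166171 -0.45690629]
```

View pics/d5.png

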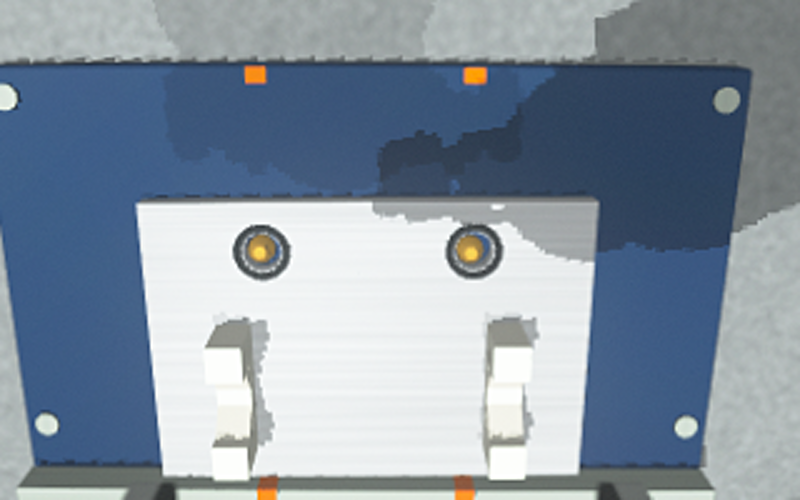

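View pics/c5.png

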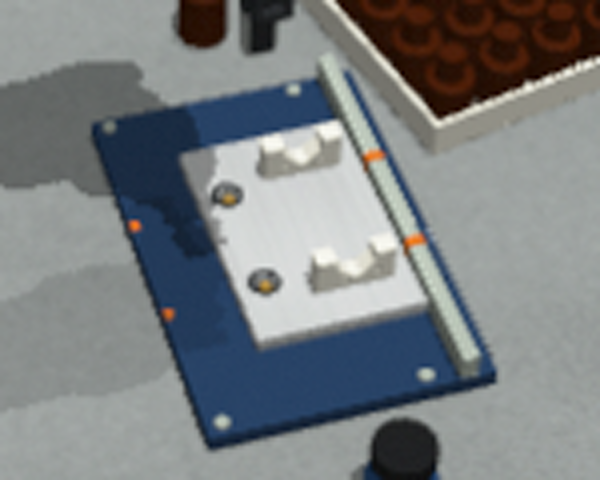

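Pins are visible in both holes. Next I check flatness with depth.

```bash
python3 - <<'E'
from h import *
z=load('w5');P=cloud(z)
def plane(m):
    X=P[m];X=X[np.isfinite(X).all(1)];A=np.c_[X[:,:2]-O,np.ones(len(X))]
    w=np.ones(len(X),bool)
    for _ in range(4):
        k=np.linalg.lstsq(A[w],X[w,2],rcond=None)[0];r=X[:,2]-A@k;w=abs(r)<.004
    c,s=np.cos(TH),np.sin(TH);return 'slopes bed x,y',round(k[0]*c+k[1]*s,4),round(-k[0]*s+k[1]*c,4),'z0',round(k[2],4),len(X),r[w].std().round(4)
f=lambda u0,v0,u1,v1:(slice(int(110+v0/2.5),int(110+v1/2.5)),slice(int(170+u0/2.5),int(170+u1/2.5)))
m=np.zeros((480,640),bool)
for b in[(290,215,440,460),(165,290,200,460),(545,300,575,460),(160,212,220,280)]:m[f(*b)]=1
print('plate',plane(m))
m[:]=0
for b in[(40,120,120,400),(610,130,690,400),(60,110,700,180)]:m[f(*b)]=1
print('bed',plane(m))
def sh(n,L,h):print(n,bed(ray(z,np.array(L)/2.5+[170-.3,110-.3],h)))
sh('marks L R',[(475,75),(255,74)],.015); sh('holes',[(474,251),(262,251)],.025);sh('pins tip',[(470,252),(260,250)],.024)
sh('corners nl nr fr fl',[(598,201),(137,204),(162,476),(580,474)],.025)
E
```

```text
plate ('slopes bed x,y', np.float64(0.0005), np.float64(0.001), 'z0', np.float64(0.0267), 8272, np.float64(0.0007))
bed ('slopes bed x,y', np.float64(0.0019), np.float64(0.0005), 'z0', np.float64(0.0167), 12992, np.float64(0.0007))
marks L R [[-103.4, 43.4], [-103.8, -41.1]]
holes [[-36.3, 44.1], [-36.3, -40.0]]
pins tip [[-35.6, 42.6], [-36.4, -41.0]]
corners nl nr fr fl [[-56.5, 92.0], [-55.4, -88.3], [64.9, -88.7], [64.0, 93.8]]
```

```bash
python3 - <<'E'
from h import *
a=load('side0')['p'].astype(int);b=load('s5')['p'].astype(int)
d=abs(a-b).max(2)
for n,(u,v) in dict(bA=(330,180),jar=(380,298),b2=(279,147),b3=(303,134),tape=(372,402),cup=(447,360),brush=(235,171)).items():print(n,d[v-14:v+15,u-14:u+15].mean().round(1))
s=read_state();print(s['clock'],s['joint_vel'].round(3),s['wrist_force'].round(1))
hand_in()
E
```

```text
bA 29.9
jar 5.1
b2 6.2
b3 5.8
tape 7.1
cup 4.7
brush 7.2
5.55 [ 0.005  0.004 -0.089  0.003  0.001  0.003] [-0.5 -0.1 -0.5]
the job is handed in; nothing more can be done
```

```bash
python3 - <<'E'
from h import *
c=np.hstack([cv2.imread('pics/%s.png'%n)[140:230,280:400] for n in('side0','s5')])
cv2.imwrite('pics/e.png',cv2.resize(c,None,fx=3,fy=3))
E
```

```text
(no output)
```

View pics/e.png

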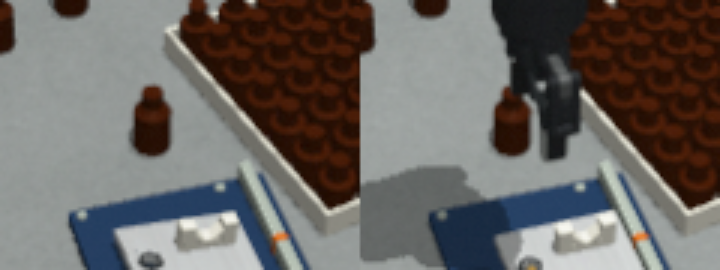

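The plate is seated and lies flat on the bed, with its cradles on the fence side. I handed the job in at 5.55 s.

- **Pushing:** I closed the fingers and pushed the near edge back towards the fence, a little left of the plate's middle. Both holes dropped over the pins during that push, so no separate sideways nudge was needed. I then backed off and raised the gripper clear.
- **Seating:** the last wrist picture shows a brass pin tip in both holes. The depth fit puts the plate's top 10.0 mm above the bed, with a slope of at most 0.001, so it is flat. It is turned by about 0.006 rad or less, and the holes sit about 1 mm to the left of the pins, inside the play.
- **Bystanders:** side-camera pictures from before and after show them unmoved. `bottle_a` gave a larger picture difference, but only because the raised gripper partly covers it in that view; it stands in the same spot.
- **Disagreements:** distances along the bed's x disagreed by up to about 5 mm between parts of the bed. The height readings were 1.7 mm high for both plate and bed. Neither affected the result, as I judged it by contact, pin visibility and relative heights. The arm was still settling slightly at the last reading (one joint at 0.09 rad/s), clear of everything.

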